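# Set the ornaments back on their slate mats

### The job

Four slate mats lie on the table to protect the wood, one for each ornament, each of the same outline as its ornament seen from above and a little larger. Set every ornament down upright in the middle of its own mat (vase on the large round, candle on the small round, lantern on the square, clock on the oblong one), with the lantern and the clock squared up to their mats' edges; which way they face does not matter. Put them down, do not drop or knock them over, and leave the bowl and the remote control where they are.

Things in the scene. Friction and masses are not known exactly. Their poses are not given: they have to be found in the camera images.
- vase: Terracotta vase, 115 mm tall, standing upright, loose, about 0.3 kg. Round: flat foot 52 mm across, belly 84 mm across at 40 mm height, and from 74 mm up to the top a straight neck 38 mm in diameter, to be gripped. Origin at the centre of its underside; z up.
- candle: White pillar candle, a plain cylinder 44 mm in diameter and 110 mm tall, upright, loose, about 0.16 kg. Its top can be gripped straight from above. Origin at the centre of its underside; z up.
- lantern: Small white lantern, 120 mm tall, loose, about 0.32 kg. Square base 64 x 64 mm, glazed body 52 x 52 mm, square roof 60 x 60 mm with its top at 82 mm, and from there up to 120 mm a round upright chimney 28 mm in diameter, to be gripped. Origin at the centre of its underside; x and y along the base's sides.
- clock: Dark wooden desk clock, an upright block 40 mm thick (its x), 110 mm wide (its y) and 95 mm tall, loose, about 0.35 kg, with two round brass-rimmed dials on its -x face. To be gripped across its thickness near the top. Origin at the centre of its underside.
- mat_big_round: Dark grey slate mat, round, 108 mm in diameter, 5 mm thick: the vase's. Fixed to the table; origin at the centre of its underside, so its top is 5 mm above the origin. It does not move. 
- mat_small_round: Dark grey slate mat, round, 68 mm in diameter, 5 mm thick: the candle's. Fixed to the table; origin at the centre of its underside, so its top is 5 mm above the origin. It does not move. 
- mat_square: Dark grey slate mat, square, 88 x 88 mm, 5 mm thick: the lantern's. Fixed to the table; origin at the centre of its underside, so its top is 5 mm above the origin. It does not move. x and y along its sides.
- mat_oblong: Dark grey slate mat, oblong, 64 mm (its x) by 134 mm (its y), 5 mm thick: the clock's. Fixed to the table; origin at the centre of its underside, so its top is 5 mm above the origin. It does not move. 
- bowl: Small blue ceramic bowl, 90 mm across, 35 mm tall, loose, standing among the other things. Not to be moved. Origin at the centre of its underside.
- remote: White remote control with rows of small black buttons, 120 mm (its x) by 38 mm by 16 mm, loose, lying flat among the other things. Not to be moved. Origin at the centre of its underside.
Mind the look-alikes: they are no part of the job. What is shaped like the mat_small_round but pink is not meant.

How it is judged:
At the end, for the whole second after the job is handed in: Each ornament stands released, upright (within 6 degrees) and still on its own mat, centre within 12 mm of the mat's centre; the lantern's sides within 0.2 rad of the square mat's (any quarter turn), the clock's long side within 0.2 rad of the oblong mat's (either way round) (horizontal distance between vase and mat_big_round below 0.012 m and z of vase in the frame of mat_big_round between 0.002 and 0.009 m and angle between each of vase, candle, lantern, clock's own z axis and vertical below 0.1 rad and linear speed of each of vase, candle, lantern, clock below 0.02 m/s and angular speed of each of vase, candle, lantern, clock below 0.2 rad/s and horizontal distance between candle and mat_small_round below 0.012 m and z of candle in the frame of mat_small_round between 0.002 and 0.009 m and horizontal distance between lantern and mat_square below 0.012 m and z of lantern in the frame of mat_square between 0.002 and 0.009 m and (angle between the x axis of lantern and the x axis of mat_square, either way round below 0.2 rad or angle between the x axis of lantern and the y axis of mat_square, either way round below 0.2 rad) and horizontal distance between clock and mat_oblong below 0.012 m and z of clock in the frame of mat_oblong between 0.002 and 0.009 m and angle between the y axis of clock and the y axis of mat_oblong, either way round below 0.2 rad); the robot touches nothing.
It fails at once if an ornament is tipped over (leans more than 40 degrees) (angle between any of vase, candle, lantern, clock's own z axis and vertical above 0.7 rad).
It fails at once if an ornament is dropped: moves faster than 0.7 m/s with its underside less than 30 mm above the table ((linear speed of vase above 0.7 m/s and height (world z) of vase below 0.03 m) or (linear speed of candle above 0.7 m/s and height (world z) of candle below 0.03 m) or (linear speed of lantern above 0.7 m/s and height (world z) of lantern below 0.03 m) or (linear speed of clock above 0.7 m/s and height (world z) of clock below 0.03 m)).
It fails at once if the bowl or the remote control is pushed more than 20 mm (distance of any of bowl, remote from where it was at the start of the episode above 0.02 m).
It also fails if it takes over 112 s, if anything falls off the work surface, if the arm or the gripper's body presses on something with over 40 N, if the wrist force passes 120 N, or if a joint passes its speed limit or range.

### The arm

A 6-joint arm with a two-finger parallel gripper is mounted at the origin on the work surface. World frame = base frame: x ahead of the robot, y to its left, z up, the work surface at z = 0. Lengths are in m, angles in rad, forces in N, time in s.
With the tool pointing down it reaches from about 0.4 to 0.825 m from the base axis. Payload 7 kg.
Tool frame: the origin (TCP) lies midway between the tips of the shut fingers; the grasp point (between the pads) lies 19 mm behind it; z points along the fingers, y is the line along which they close (so a half turn about z gives the same grasp; the last joint's range is limited). The gripper opens to 88 mm and grips with 3 to 60 N. Pads are 19 mm wide; open, the fingers measure 130 mm over their backs; the gripper's body (78 mm by 193 mm) begins 47 mm behind the grasp point.
Start: joints at [1.453, 0.359, 0.012, 0, -1.224, -0.288], TCP at [0.266, 0.62, 0.227] pointing down, gripper open.
Joint ranges: [-3.07, 3.07], [-1.43, 2.12], [-1.02, 1.25], [-3.03, 1.67], [-3.05, -0], [-3.03, 3.03]. Speed limits (rad/s): [2.39, 2.39, 3.01, 3.14, 3.14, 3.14].

### API

Orientations are given as [roll, pitch, yaw] about the fixed x, y, z axes, in that order (R = Rz(yaw) Ry(pitch) Rx(roll)).
In Python, from workcell import readout, get_image, ticket gives the robot as it stands. The module is installed in compiled form; this text tells all that it offers.
- The arm moves only by the shell command python3 -m jog 'ROWS' [FORCE]. ROWS is JSON, a list of rows, each a list of 5 numbers: the shift along the world's x, y, z in units of 25 mm (1.0 is 25 mm), then the turn about the world's z in units of 5 degrees (1.0 is 5 degrees), then the closure, from -1 (fully open) to 1 (shut). A call has 1 to 10 rows; each row shifts and turns the commanded pose from where the row before left it; what a row does not reach is not made up. A row lasts 1/10 s, in which the tool goes at most 50 mm and 8.59 degrees, less where a joint would pass 70% of its speed; a pose out of reach is approached as far as the arm can. A call is refused whole if a number of a shift passes 1 or a number of a turn 1, either way. A call with a gripper value outside its range is refused whole. The fingers move at their own pace and stop on an object; FORCE is the grip in N (left out, the last holds). Time passes only in rows, so rows that do not move let the fingers close. It gives the time, the measured TCP pose, the force, the opening and the grip force at its end, in the units of the state.
- readout.read_state(): the state, without advancing time (a new reading comes with each control period).
- get_image(name): name is "side" or "top" or "wrist"; returns a dict with "pixels" (480x640x3 uint8, red, green, blue), "depth" (480x640 float32, m along the optical axis (not along the pixel's ray), 0 where there is no reading), "intrinsics" (3x3 intrinsics, pixels), "rvec" (rotation vector, rad) and "tvec" (3), from world to camera coordinates, as OpenCV has them; the wrist camera has in their place "tool_from_camera" (4x4, takes a point from camera to tool coordinates, whose origin is the TCP and whose axes are the flange's). Camera axes: x right, y down, z forward; pixel columns grow to the right and rows downward; lengths in m; the calibration is good to about 2 mm. The wrist camera is an equidistant fisheye: a pixel r from the principal point sees the ray r / f radians off the axis. A picture is of the moment at which its call begins: read the wrist's pose just before it.
- ticket.sign_off(): hands the job in; it is judged then, once.
The state is a dict: "time_s": time; "joint_positions": joint angles; "qd": joint speeds; "effort": joint torques, N m; "tool_pos": TCP position; "tool_rot": TCP orientation; "force": force on the tool from outside, world axes, zero at the start; "torque": the same for the moment, N m; "finger_gap": finger opening in m; "finger_force": force on a finger pad.
Only numpy, scipy, OpenCV 4.12 (cv2) and the standard library are available. Lean on these libraries where they do the work, as an engineer would, in place of code of your own. Each camera call takes 0.05 s, during which the arm holds its last target. There are 200 camera calls.

## Working session

There is one attempt and no reset: what is moved stays moved. The work goes in short steps, Python scripts to look and compute and a shell command to move; the robot and the scene stay as the last step left them, time stands still between calls to the robot, and variables do not carry over. Pictures are saved under pics/ and viewed, at most 14 in all, crops included, and the job is handed in when it is done.

```bash
mkdir -p pics && python3 - <<'E'
from workcell import readout, get_image
import cv2, numpy as np
s=readout.read_state();print(s)
for n in("top","side"):
    g=get_image(n);cv2.imwrite(f"pics/{n}0.png",g["pixels"][:,:,::-1]);np.savez(f"{n}0.npz",**g)
    R=cv2.Rodrigues(np.array(g["rvec"]))[0];print(n,-R.T@np.array(g["tvec"]).ravel(),R[2],g["intrinsics"])
E
```

```text
{'time_s': 0.0, 'joint_positions': array([ 1.45310980e+00,  3.59368617e-01,  1.10661398e-02, -3.72701162e-04,
       -1.22408494e+00, -2.88105362e-01]), 'qd': array([ 0.00105331, -0.00021649,  0.00028683,  0.00078359, -0.00116607,
        0.00062992]), 'effort': array([-8.62390061e-04, -5.82715416e+01,  2.93058211e+01,  6.99693024e+00,
        6.91286419e-03, -1.59348410e-04]), 'tool_pos': array([0.26627509, 0.61973119, 0.2256336 ]), 'tool_rot': array([ 3.13996758e+00, -1.16209250e-04, -4.05918723e-01]), 'force': array([-0.06729402, -0.07243179,  0.45556922]), 'torque': array([-0.03273274,  0.00420921,  0.0400738 ]), 'finger_force': 0.0, 'finger_gap': 0.08759970795688458}
top [4.11218820e-01 2.80576426e-04 1.32318277e+00] [ 0.10910612 -0.00666401 -0.99400777] [[497.93415823   0.         314.48695034]
 [  0.         497.93415823 240.7305385 ]
 [  0.           0.           1.        ]]
side [ 0.20299588 -0.80060974  0.84281893] [ 0.28308311  0.69200085 -0.66407739] [[498.00884366   0.         328.58324388]
 [  0.         498.00884366 242.65696026]
 [  0.           0.           1.        ]]
```

View pics/top0.png

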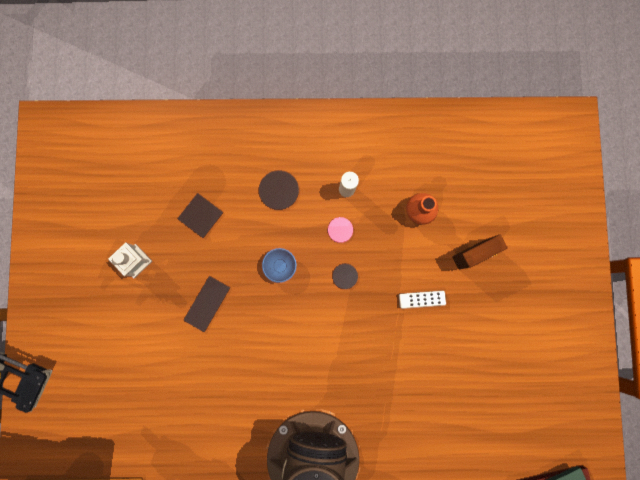

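View pics/side0.png

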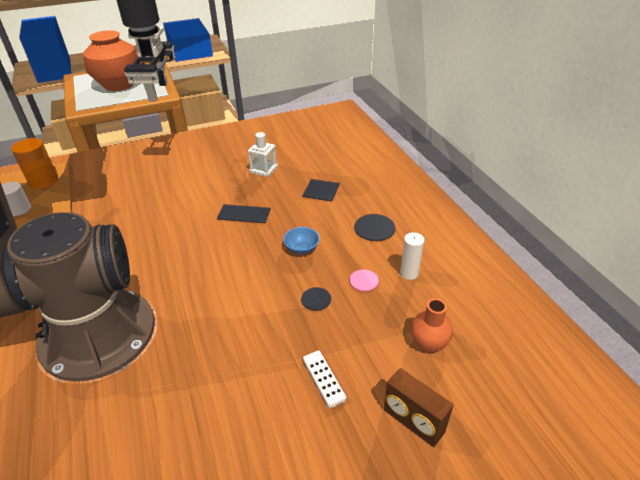

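Top view: the lantern is at (128,260), candle (349,184), vase (424,207) and clock (480,251). The bowl is at (279,266) and the remote at (422,300). The slate mats are square (201,215), big round (279,190), oblong (207,304) and small round. For the small round mat there are two candidates: dark (345,276) and pink (341,230). The dark one fits "slate"; the pink one is the look-alike. The side view agrees: dark (316,299), pink (364,280).

```bash
cat > h.py <<'E'
import numpy as np, cv2
class V:
    def __init__(s,g):
        s.K=g["intrinsics"];s.R=cv2.Rodrigues(np.array(g["rvec"]))[0];s.t=np.array(g["tvec"]).ravel()
        s.c=-s.R.T@s.t;s.im=g["pixels"];s.d=g["depth"];s.hsv=cv2.cvtColor(s.im,cv2.COLOR_RGB2HSV)
        v,u=np.mgrid[:480,:640];r=np.stack([(u-s.K[0,2])/s.K[0,0],(v-s.K[1,2])/s.K[1,1],np.ones_like(u)],-1)
        s.W=(r*s.d[...,None])@s.R+s.c;s.W[s.d==0]=np.nan
    def ray(s,p): return s.R.T@np.array([(p[0]-s.K[0,2])/s.K[0,0],(p[1]-s.K[1,2])/s.K[1,1],1])
    def plane(s,p,z): r=s.ray(p);return s.c+r*(z-s.c[2])/r[2]
def tri(a,pa,b,pb):
    A,B=a.ray(pa),b.ray(pb);k=np.linalg.lstsq(np.c_[A,-B],b.c-a.c,rcond=None)[0]
    P,Q=a.c+k[0]*A,b.c+k[1]*B;return (P+Q)/2,np.linalg.norm(P-Q)
def blob(m,near):
    n,l,st,ce=cv2.connectedComponentsWithStats(m.astype(np.uint8))
    ok=[i for i in range(1,n) if st[i,4]>15]
    i=min(ok,key=lambda i:np.hypot(*(ce[i]-near)));return l==i,ce[i],st[i,4]
def rect(v,m,z):
    c=cv2.findContours(m.astype(np.uint8),cv2.RETR_EXTERNAL,cv2.CHAIN_APPROX_NONE)[0];c=max(c,key=len)[:,0]
    w=np.array([v.plane(p,z)[:2] for p in c],np.float32)*1000
    return cv2.minAreaRect(w)
E
cat > m.py <<'E'
from h import *
T,S=[V(np.load(f"{n}0.npz")) for n in("top","side")]
for n,pt,ps in [("biground",(279,190),(375,227)),("smallround",(345,276),(316,299)),("square",(201,215),(321,190)),("oblong",(207,304),(244,214))]:
    r=[blob((v.hsv[...,2]<75)&(v.hsv[...,1]<140)&(np.abs(v.W[...,2])<.03),p) for v,p in((T,pt),(S,ps))]
    p,e=tri(T,r[0][1],S,r[1][1]);print(n,[x[1].round(1).tolist()+[x[2]] for x in r],p.round(4),round(e,4),T.plane(r[0][1],.005).round(4),S.plane(r[1][1],.005).round(4));print("  ",rect(T,r[0][0],.005),rect(S,r[1][0],.005))
for n,pt,ps,h in [("candle",(349,178),(413,240),.11),("vase",(428,204),(436,306),.115),("lantern",(120,258),(261,137),.12),("clock",(482,248),(421,392),.095)]:
    r=[blob(np.abs(v.W[...,2]-h)<.007,p) for v,p in((T,pt),(S,ps))]
    p,e=tri(T,r[0][1],S,r[1][1]);print(n,[x[1].round(1).tolist()+[x[2]] for x in r],p.round(4),round(e,4),T.plane(r[0][1],h).round(4),S.plane(r[1][1],h).round(4),[np.nanmedian(v.W[...,2][x[0]]).round(4) for v,x in((T,r[0]),(S,r[1]))]);print("  ",rect(T,r[0][0],h),rect(S,r[1][0],h))
# lantern roof
for v,p in((T,(128,260)),(S,(262,150))):
    m,c,a=blob((np.abs(v.W[...,2]-.079)<.008)&(v.hsv[...,1]<90),p);print("roof",c,a,rect(v,m,.082))
# bowl/remote by depth
for n,pt,z in(("bowl",(279,266),.03),("remote",(422,300),.016)):
    m,c,a=blob((T.W[...,2]>.008),pt);print(n,c,a,T.plane(c,z))
a=cv2.resize(T.im[170:330,290:390],None,fx=3,fy=3);b=cv2.resize(S.im[240:400,270:400],None,fx=3,fy=3)
cv2.imwrite("pics/crop0.png",np.hstack([a,b])[...,::-1])
E
python3 m.py
```

```text
biground [[284.0, 446.5, np.int32(822)], [382.5, 238.4, np.int32(21)]] [ 0.3324 -0.1145  0.38  ] 0.4982 [0.0294 0.0747 0.005 ] [0.6934 0.0342 0.005 ]
   ((44.3245735168457, 54.02478790283203), (93.84526824951172, 207.93736267089844), 44.44637680053711) ((696.5624389648438, 34.09593200683594), (46.702049255371094, 6.727262020111084), 3.305912733078003)
smallround [[284.0, 446.5, np.int32(822)], [315.7, 298.8, np.int32(490)]] [ 0.26   -0.0633  0.1742] 0.4297 [0.0294 0.0747 0.005 ] [ 0.4607 -0.092   0.005 ]
   ((44.3245735168457, 54.02478790283203), (93.84526824951172, 207.93736267089844), 44.44637680053711) ((461.8773193359375, -90.76200866699219), (63.19647979736328, 63.20343780517578), 67.30303955078125)
square [[284.0, 446.5, np.int32(822)], [320.4, 189.7, np.int32(493)]] [ 0.3061 -0.046   0.3882] 0.3722 [0.0294 0.0747 0.005 ] [0.6262 0.2938 0.005 ]
   ((44.3245735168457, 54.02478790283203), (93.84526824951172, 207.93736267089844), 44.44637680053711) ((627.0728759765625, 293.26104736328125), (86.58708190917969, 84.228271484375), 52.85139846801758)
oblong [[284.0, 446.5, np.int32(822
[... 1634 characters left out ...]
 ] [ 0.5164 -0.4361  0.095 ] [np.float64(0.0942), np.float64(0.0953)]
   ((517.4278564453125, -428.3184509277344), (39.55326843261719, 111.69715881347656), 25.642704010009766) ((515.396728515625, -434.0039978027344), (43.89556121826172, 110.25151062011719), 26.070005416870117)
roof [126.61904762 259.        ] 420 ((507.8172912597656, 464.73138427734375), (59.480712890625, 60.50979232788086), 45.544097900390625)
roof [261.34123223 149.32227488] 211 ((504.3958435058594, 453.4311218261719), (68.16627502441406, 62.67153549194336), 43.75546646118164)
bowl [278.69466667 264.49733333] 750 [0.49199197 0.08526784 0.03      ]
remote [422.00150376 298.82255639] 665 [ 0.39928429 -0.28752084  0.016     ]
```

View pics/crop0.png

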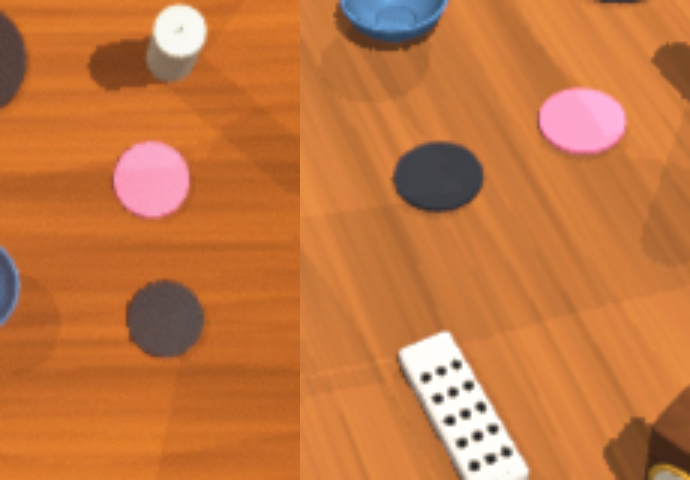

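The crop confirms it. The dark grey disc at crop (165,318), full image (345,276), is the slate mat; the pink disc at full (341,230) is the look-alike. The dark-mat mask was too strict for the top view, so I'll loosen it.

```bash
python3 - <<'E'
from h import *
T,S=[V(np.load(f"{n}0.npz")) for n in("top","side")]
for n,pt,ps in [("biground",(279,190),(375,227)),("smallround",(345,276),(316,299)),("square",(201,215),(321,190)),("oblong",(207,304),(244,214))]:
    print(n,T.im[pt[1],pt[0]],S.im[ps[1],ps[0]])
    r=[]
    for v,p in((T,pt),(S,ps)):
        im=v.im.astype(int); m=(im.max(2)-im.min(2)<40)&(im.max(2)<110)&(np.abs(v.W[...,2])<.03)
        r.append(blob(m,p))
    p,e=tri(T,r[0][1],S,r[1][1]);print([x[1].round(1).tolist()+[int(x[2])] for x in r],p.round(4),round(e,4),T.plane(r[0][1],.005).round(4),S.plane(r[1][1],.005).round(4));print("  ",rect(T,r[0][0],.005),rect(S,r[1][0],.005))
E
```

```text
biground [87 63 59] [74 75 80]
[[278.2, 189.9, 1137], [374.3, 227.2, 839]] [6.963e-01 8.770e-02 1.000e-04] 0.0013 [0.6946 0.0876 0.005 ] [0.6941 0.0824 0.005 ]
   ((694.495849609375, 88.1976318359375), (102.3524398803711, 98.61477661132812), 89.46277618408203) ((695.668212890625, 84.34007263183594), (107.24116516113281, 102.47666931152344), 65.25340270996094)
smallround [96 79 77] [65 67 73]
[[344.6, 276.0, 464], [315.7, 298.6, 524]] [ 0.4619 -0.0876  0.0006] 0.001 [ 0.4612 -0.0872  0.005 ] [ 0.4611 -0.0914  0.005 ]
   ((462.0413818359375, -86.23654174804688), (63.322940826416016, 61.88237762451172), 44.16154861450195) ((460.411865234375, -91.71046447753906), (66.0745620727539, 65.20045471191406), 67.28373718261719)
square [77 57 51] [62 63 69]
[[199.8, 215.3, 973], [320.7, 189.8, 547]] [0.6286 0.2982 0.001 ] 0.0007 [0.6275 0.2974 0.005 ] [0.6269 0.2929 0.005 ]
   ((627.8237915039062, 297.3819580078125), (84.41111755371094, 83.73543548583984), 52.82002258300781) ((627.6802368164062, 294.25543212890625), (89.6091079711914, 86.82925415039062), 52.833553314208984)
oblong [84 66 59] [63 65 71]
[[206.3, 303.6, 1162], [243.5, 213.4, 728]] [0.3933 0.2778 0.0008] 0.0012 [0.3928 0.277  0.005 ] [0.3929 0.2722 0.005 ]
   ((393.1164855957031, 276.9989013671875), (61.569053649902344, 130.099609375), 59.98553466796875) ((392.9384460449219, 273.4099426269531), (65.63562774658203, 132.87094116210938), 60.117427825927734)
```

Measured poses (mean of both cameras, mm and degrees):

| Ornament | At | Mat at | Shift | Turn |
|---|---|---|---|---|
| lantern | (507,464) | (627,295) | (+120,−169) | +8° |
| candle | (695,−98) | (461,−89) | (−234,+9) | none |
| vase | (633,−291) | (694,85) | (+61,+376) | none |
| clock | (517,−432) | (393,275) | (−124,+707) | +34° |

The triangulated tops and mats match the stated heights to within 5 mm. I'll do the lantern first.

```bash
python3 -m jog '[[0.96,-0.62,0,0,-1],[0.96,-0.62,0,0,-1],[0.96,-0.62,0,0,-1],[0.96,-0.62,0,0,-1],[0.96,-0.62,0,0,-1],[0.96,-0.62,0,0,-1],[0.96,-0.62,0,0,-1],[0.96,-0.62,0,0,-1],[0.96,-0.62,0,0,-1],[0.96,-0.62,0,0,-1]]' 25 && python3 -m jog '[[0,0,0,0,-1],[0,0,0,0,-1],[0,0,0,0,-1]]' && python3 - <<'E'
from workcell import get_image,readout
import cv2,numpy as np
s=readout.read_state();g=get_image("wrist");np.savez("w1.npz",p=s["tool_pos"],r=s["tool_rot"],**g);cv2.imwrite("pics/w1.png",g["pixels"][:,:,::-1]);print(g["intrinsics"],g["tool_from_camera"])
E
```

```text
time_s: 1.1
tool_pos: [0.5072, 0.4643, 0.2261]
tool_rot: [3.141, 0.0, -0.406]
force: [0.2, -0.2, -0.6]
finger_gap: 0.0879
finger_force: 0.0
time_s: 1.4
tool_pos: [0.506, 0.4653, 0.2262]
tool_rot: [3.141, 0.0, -0.406]
force: [-0.9, 0.6, -0.2]
finger_gap: 0.0876
finger_force: 0.0
[[371.64829954   0.         323.64117628]
 [  0.         371.64829954 242.10149083]
 [  0.           0.           1.        ]] [[ 1.83849475e-03 -9.62606160e-01 -2.70898505e-01  7.16789253e-02]
 [ 9.99997705e-01  1.47186080e-03  1.55655439e-03 -3.17248180e-05]
 [-1.09962395e-03 -2.70900746e-01  9.62606657e-01 -1.58182526e-01]
 [ 0.00000000e+00  0.00000000e+00  0.00000000e+00  1.00000000e+00]]
```

View pics/w1.png

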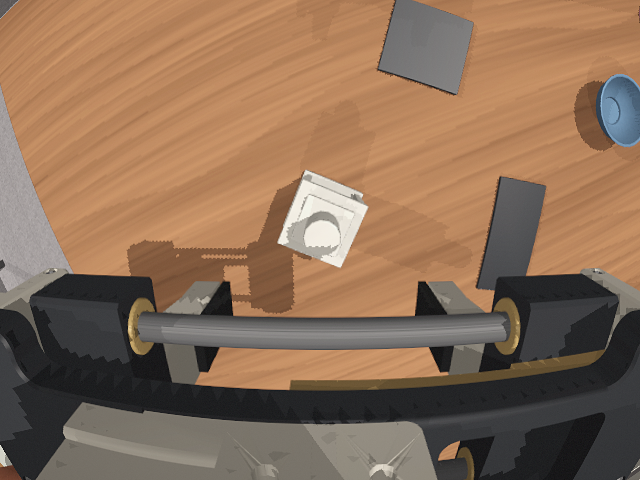

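The wrist view shows the chimney top at about (322,233), the square mat at (427,47) and the oblong one at (513,233). I'll check the chimney's offset and the angles by ray casting.

```bash
cat >> h.py <<'E'
def wray(g,px):
    from scipy.spatial.transform import Rotation as Ro
    K=g["intrinsics"];a=np.array([px[0]-K[0,2],px[1]-K[1,2]])/K[0,0];th=np.hypot(*a)
    d=np.r_[a/max(th,1e-9)*np.sin(th),np.cos(th)];M=g["tool_from_camera"]
    R=Ro.from_euler("xyz",g["r"]).as_matrix();return R@M[:3,3]+g["p"],R@M[:3,:3]@d
def wplane(g,px,z): o,d=wray(g,px);return o+d*(z-o[2])/d[2]
E
python3 - <<'E'
from h import *
g=np.load("w1.npz");h=cv2.cvtColor(g["pixels"],cv2.COLOR_RGB2HSV)
print("chim",wplane(g,(322,233),.12))
for n,p in(("square",(427,47)),("oblong",(513,233))):
    m,c,a=blob((h[...,1]<50)&(h[...,2]<125),p);print(n,c,a,wplane(g,c,.005))
    k=max(cv2.findContours(m.astype(np.uint8),0,1)[0],key=len)[:,0];print(cv2.minAreaRect(np.array([wplane(g,q,.005)[:2]*1000 for q in k],np.float32)))
m,c,a=blob((h[...,1]<45)&(h[...,2]>150),(322,220));k=max(cv2.findContours(m.astype(np.uint8),0,1)[0],key=len)[:,0]
print("lantern",c,a,cv2.minAreaRect(np.array([wplane(g,q,.082)[:2]*1000 for q in k],np.float32)))
E
```

```text
chim [0.51012103 0.46440752 0.12      ]
square [415.61136999  38.52562908] 4292 [0.63635312 0.30603062 0.005     ]
((627.4956665039062, 296.6156005859375), (86.87196350097656, 87.85903930664062), 52.69318771362305)
oblong [467.5 327. ] 16 [0.30491672 0.35914424 0.005     ]
((304.8666687011719, 359.06353759765625), (20.591413497924805, 0.016072988510131836), 63.104522705078125)
lantern [322.88716101 219.00474113] 5273 ((511.249755859375, 462.85931396484375), (59.71623992919922, 67.04582214355469), 44.41974639892578)
```

```bash
python3 -m jog '[[0.08,0,-0.8,0,-1],[0,0,-0.8,0,-1],[0,0,-0.8,0,-1],[0,0,-0.8,0,-1],[0,0,-0.8,0,-1],[0,0,-0.7,0,-1],[0,0,-0.4,0,-1],[0,0,-0.38,0,-1],[0,0,0,0,-1],[0,0,0,0,-1]]' 25 && python3 -m jog '[[0,0,0,0,1],[0,0,0,0,1],[0,0,0,0,1],[0,0,0,0,1],[0,0,0,0,1],[0,0,0,0,1],[0,0,0,0,1],[0,0,0,0,1],[0,0,0,0,1],[0,0,0,0,1]]' 25
```

```text
time_s: 2.45
tool_pos: [0.5086, 0.4656, 0.0901]
tool_rot: [-3.141, -0.0, -0.405]
force: [-0.3, -0.9, 1.4]
finger_gap: 0.0878
finger_force: 0.0
time_s: 3.45
tool_pos: [0.5085, 0.4653, 0.0895]
tool_rot: [-3.141, 0.0, -0.406]
force: [1.0, 0.5, -1.4]
finger_gap: 0.0277
finger_force: 25.0
```

Gripped: the gap is 27.7 mm and the force 25 N. Now lift, carry and turn.

```bash
python3 -m jog '[[0,0,0.2,0,1],[0,0,0.4,0,1],[0,0,0.6,0,1],[0,0,0.6,0,1],[0,0,0.2,0,1],[0.2,-0.3,0,0,1],[0.4,-0.6,0,0.2,1],[0.5,-0.7,0,0.2,1],[0.5,-0.7,0,0.2,1],[0.5,-0.7,0,0.2,1]]' && python3 -m jog '[[0.5,-0.7,0,0.2,1],[0.5,-0.7,0,0.2,1],[0.5,-0.7,0,0.2,1],[0.5,-0.7,0,0.2,1],[0.5,-0.7,0,0.2,1],[0.4,-0.6,0,0,1],[0.26,-0.34,0,0,1],[0,0,0,0,1],[0,0,0,0,1],[0,0,0,0,1]]' && python3 - <<'E'
from workcell import get_image,readout
import cv2,numpy as np
s=readout.read_state();g=get_image("wrist");np.savez("w2.npz",p=s["tool_pos"],r=s["tool_rot"],**g);cv2.imwrite("pics/w2.png",g["pixels"][:,:,::-1])
E
```

```text
time_s: 4.45
tool_pos: [0.5612, 0.3887, 0.1389]
tool_rot: [3.141, 0.001, -0.335]
force: [-0.3, -0.1, -3.4]
finger_gap: 0.0277
finger_force: 25.0
time_s: 5.45
tool_pos: [0.6396, 0.2797, 0.1395]
tool_rot: [-3.142, 0.0, -0.248]
force: [-0.3, 0.3, -2.4]
finger_gap: 0.0273
finger_force: 25.0
```

View pics/w2.png

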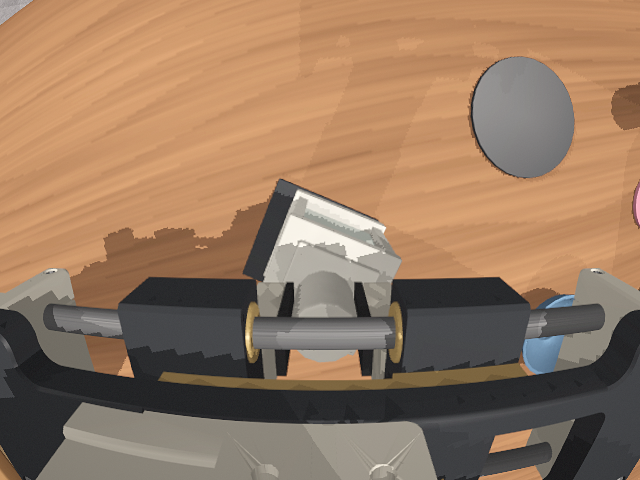

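The lantern is held squared with the mat, whose edge runs (280,180)–(382,222). My row sums overshot, so I'll correct by (−12,+17) mm and lower.

```bash
python3 -m jog '[[-0.24,0.34,0,0,1],[-0.24,0.34,0,0,1],[0,0,-0.4,0,1],[0,0,-0.4,0,1],[0,0,-0.4,0,1],[0,0,-0.3,0,1],[0,0,-0.2,0,1],[0,0,0,0,1],[0,0,0,0,1],[0,0,0,0,1]]' && python3 -m jog '[[0,0,-0.04,0,1],[0,0,-0.04,0,1],[0,0,0,0,1],[0,0,0,0,1]]'
```

```text
time_s: 6.5
tool_pos: [0.6284, 0.2962, 0.0976]
tool_rot: [-3.141, -0.001, -0.249]
force: [0.5, -0.5, -2.7]
finger_gap: 0.0281
finger_force: 25.0
time_s: 6.9
tool_pos: [0.6279, 0.2962, 0.0951]
tool_rot: [-3.142, -0.0, -0.249]
force: [-0.4, -0.7, -3.7]
finger_gap: 0.0275
finger_force: 25.0
```

```bash
python3 -m jog '[[0,0,-0.03,0,1],[0,0,0,0,1],[0,0,0,0,1]]' && python3 -m jog '[[0,0,-0.03,0,1],[0,0,0,0,1],[0,0,0,0,1]]'
```

```text
time_s: 7.2
tool_pos: [0.6281, 0.2962, 0.0945]
tool_rot: [-3.141, -0.0, -0.249]
force: [0.6, -0.7, -2.3]
finger_gap: 0.0276
finger_force: 25.0
time_s: 7.5
tool_pos: [0.6283, 0.2964, 0.0944]
tool_rot: [-3.141, -0.001, -0.248]
force: [-2.0, 0.3, 5.1]
finger_gap: 0.0272
finger_force: 25.0
```

The wrist force turned positive, so it has touched down. Release, rise and go over the candle.

```bash
python3 -m jog '[[0,0,0,0,0.2],[0,0,0,0,0],[0,0,0,0,-0.5],[0,0,0,0,-1],[0,0,0,0,-1],[0,0,0,0,-1],[0,0,0.3,0,-1],[0,0,0.5,0,-1],[0,0,0.9,0,-1],[0,0,0.9,0,-1]]' && python3 -m jog '[[0,0,0.9,0,-1],[0,0,0.9,0,-1],[0.17,-0.98,0,0,-1],[0.17,-0.98,0,0,-1],[0.17,-0.98,0,0,-1],[0.17,-0.98,0,0,-1],[0.17,-0.98,0,0,-1],[0.17,-0.98,0,0,-1],[0.17,-0.98,0,0,-1],[0.17,-0.98,0,0,-1]]' && python3 -m jog '[[0.17,-0.98,0,0,-1],[0.17,-0.98,0,0,-1],[0.17,-0.98,0,0,-1],[0.17,-0.98,0,0,-1],[0.17,-0.98,0,0,-1],[0.17,-0.98,0,0,-1],[0.17,-0.98,0,0,-1],[0.1,-0.9,0,0,-1],[0,0,0,0,-1],[0,0,0,0,-1]]' && python3 - <<'E'
from workcell import get_image,readout
import cv2,numpy as np
s=readout.read_state();g=get_image("wrist");np.savez("w3.npz",p=s["tool_pos"],r=s["tool_rot"],**g)
t=get_image("top");np.savez("top1.npz",**t)
a=cv2.resize(g["pixels"],(480,360));b=cv2.resize(t["pixels"][150:330,80:240],(320,360))
cv2.imwrite("pics/w3.png",np.hstack([a,b])[:,:,::-1])
E
```

```text
time_s: 8.5
tool_pos: [0.6281, 0.2962, 0.1603]
tool_rot: [-3.141, -0.0, -0.249]
force: [0.4, 0.4, 0.5]
finger_gap: 0.0876
finger_force: 0.0
time_s: 9.5
tool_pos: [0.6623, 0.0992, 0.2052]
tool_rot: [-3.141, -0.001, -0.249]
force: [0.1, -0.1, -0.8]
finger_gap: 0.0879
finger_force: 0.0
time_s: 10.5
tool_pos: [0.6943, -0.0943, 0.2045]
tool_rot: [-3.141, -0.001, -0.25]
force: [-0.7, -0.1, 0.5]
finger_gap: 0.0874
finger_force: 0.0
```

View pics/w3.png

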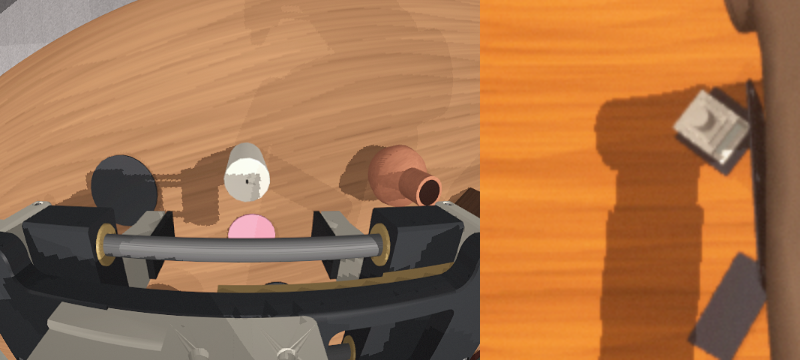

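The wrist half shows the candle top centred at about (247,180) (full (330,240)), the vase mouth at (429,192) (full (572,256)) and the big mat at (124,188). In the top half the lantern stands on the square mat.

```bash
python3 - <<'E'
from h import *
g=np.load("w3.npz");h=cv2.cvtColor(g["pixels"],cv2.COLOR_RGB2HSV);print(g["p"])
print("candle",wplane(g,(329.5,241),.11),"vase",wplane(g,(572,256),.115))
m,c,a=blob((h[...,1]<70)&(h[...,2]<125),(165,250));print("big",c,a,wplane(g,c,.005))
T=V(np.load("top1.npz"));m,c,a=blob(np.abs(T.W[...,2]-.125)<.007,(195,207));print("lantern",c,a,T.plane(c,.125))
m,c,a=blob((np.abs(T.W[...,2]-.085)<.007),(200,210));print(rect(T,m,.087))
E
```

```text
[ 0.69433946 -0.09432284  0.20453417]
candle [ 0.69467517 -0.09882194  0.11      ] vase [ 0.63406369 -0.29164709  0.115     ]
big [285.5 331. ] 20 [ 0.57831482 -0.02193244  0.005     ]
lantern [188.54716981 207.66037736] 106 [0.62686144 0.29804748 0.125     ]
((626.3662109375, 296.84588623046875), (60.436222076416016, 59.344181060791016), 53.23625564575195)
```

The lantern is within 1 mm of its mat's centre and squared. Now the candle.

```bash
python3 -m jog '[[0,-0.18,-0.7,0,-1],[0,0,-0.8,0,-1],[0,0,-0.8,0,-1],[0,0,-0.8,0,-1],[0,0,-0.8,0,-1],[0,0,-0.7,0,-1],[0,0,-0.4,0,-1],[0,0,-0.06,0,-1],[0,0,0,0,-1],[0,0,0,0,-1]]' 25 && python3 -m jog '[[0,0,0,0,1],[0,0,0,0,1],[0,0,0,0,1],[0,0,0,0,1],[0,0,0,0,1],[0,0,0,0,1],[0,0,0,0,1],[0,0,0,0,1],[0,0,0,0,1]]' 25
```

```text
time_s: 11.6
tool_pos: [0.695, -0.0981, 0.0783]
tool_rot: [-3.141, -0.002, -0.248]
force: [-0.5, -1.0, -0.7]
finger_gap: 0.0875
finger_force: 0.0
time_s: 12.5
tool_pos: [0.6942, -0.0984, 0.077]
tool_rot: [3.142, 0.0, -0.249]
force: [-0.2, -0.3, -0.6]
finger_gap: 0.0437
finger_force: 25.0
```

```bash
python3 -m jog '[[0,0,0.2,0,1],[0,0,0.5,0,1],[0,0,0.6,0,1],[0,0,0.5,0,1],[0,0,0.2,0,1],[-0.3,0,0,0,1],[-0.6,0,0,0,1],[-0.9,0,0,0,1],[-0.9,0,0,0,1],[-0.9,0,0,0,1]]' && python3 -m jog '[[-0.9,0.1,0,0,1],[-0.9,0.1,0,0,1],[-0.9,0.1,0,0,1],[-0.9,0.07,0,0,1],[-0.9,0,0,0,1],[-0.6,0,0,0,1],[-0.4,0,0,0,1],[-0.25,0,0,0,1],[0,0,0,0,1],[0,0,0,0,1]]' && python3 -m jog '[[0,0,-0.4,0,1],[0,0,-0.4,0,1],[0,0,-0.4,0,1],[0,0,-0.3,0,1],[0,0,-0.1,0,1],[0,0,0,0,1],[0,0,0,0,1]]'
```

```text
time_s: 13.5
tool_pos: [0.6022, -0.0984, 0.1263]
tool_rot: [3.141, 0.001, -0.249]
force: [0.5, 0.6, -1.9]
finger_gap: 0.0437
finger_force: 25.0
time_s: 14.5
tool_pos: [0.461, -0.089, 0.1272]
tool_rot: [-3.142, -0.001, -0.249]
force: [1.5, 0.1, -2.0]
finger_gap: 0.0432
finger_force: 25.0
time_s: 15.2
tool_pos: [0.4607, -0.0891, 0.0872]
tool_rot: [3.142, -0.0, -0.249]
force: [-0.2, -0.6, -1.3]
finger_gap: 0.0439
finger_force: 25.0
```

```bash
python3 -m jog '[[0,0,-0.06,0,1],[0,0,-0.06,0,1],[0,0,0,0,1],[0,0,0,0,1]]' && python3 -m jog '[[0,0,-0.04,0,1],[0,0,0,0,1],[0,0,0,0,1]]' && python3 -m jog '[[0,0,-0.03,0,1],[0,0,0,0,1],[0,0,0,0,1]]'
```

```text
time_s: 15.6
tool_pos: [0.4605, -0.0891, 0.0842]
tool_rot: [-3.142, -0.0, -0.249]
force: [-0.1, -0.2, -2.1]
finger_gap: 0.0437
finger_force: 25.0
time_s: 15.9
tool_pos: [0.4605, -0.0891, 0.0831]
tool_rot: [3.142, -0.0, -0.249]
force: [0.3, 0.6, -1.6]
finger_gap: 0.0436
finger_force: 25.0
time_s: 16.2
tool_pos: [0.4605, -0.0891, 0.0823]
tool_rot: [3.142, 0.0, -0.249]
force: [0.2, 0.1, -1.8]
finger_gap: 0.0434
finger_force: 25.0
```

```bash
python3 -m jog '[[0,0,-0.03,0,1],[0,0,0,0,1],[0,0,0,0,1]]' && python3 -m jog '[[0,0,-0.02,0,1],[0,0,0,0,1],[0,0,0,0,1]]'
```

```text
time_s: 16.5
tool_pos: [0.4607, -0.0891, 0.0819]
tool_rot: [-3.142, -0.001, -0.249]
force: [-1.3, -0.5, 4.1]
finger_gap: 0.0433
finger_force: 25.0
time_s: 16.8
tool_pos: [0.4609, -0.0891, 0.0819]
tool_rot: [-3.142, -0.001, -0.248]
force: [-3.4, 1.5, 9.8]
finger_gap: 0.0434
finger_force: 25.0
```

Contact. Release, rise and go to the vase.

```bash
python3 -m jog '[[0,0,0,0,0.2],[0,0,0,0,0],[0,0,0,0,-0.5],[0,0,0,0,-1],[0,0,0,0,-1],[0,0,0,0,-1],[0,0,0.3,0,-1],[0,0,0.6,0,-1],[0,0,0.9,0,-1],[0,0,0.9,0,-1]]' && python3 -m jog '[[0,0,0.9,0,-1],[0,0,0.9,0,-1],[0,0,0.4,0,-1],[0.69,-0.81,0,0,-1],[0.69,-0.81,0,0,-1],[0.69,-0.81,0,0,-1],[0.69,-0.81,0,0,-1],[0.69,-0.81,0,0,-1],[0.69,-0.81,0,0,-1],[0.69,-0.81,0,0,-1]]' && python3 -m jog '[[0.69,-0.81,0,0,-1],[0.69,-0.81,0,0,-1],[0.69,-0.81,0,0,-1],[0,0,0,0,-1],[0,0,0,0,-1]]' && python3 - <<'E'
from workcell import get_image,readout
import cv2,numpy as np
s=readout.read_state();g=get_image("wrist");np.savez("w4.npz",p=s["tool_pos"],r=s["tool_rot"],**g)
t=get_image("top");np.savez("top2.npz",**t)
a=cv2.resize(g["pixels"],(480,360));b=cv2.resize(t["pixels"][150:330,260:420],(320,360))
cv2.imwrite("pics/w4.png",np.hstack([a,b])[:,:,::-1])
E
```

```text
time_s: 17.8
tool_pos: [0.4603, -0.0892, 0.1496]
tool_rot: [3.141, 0.0, -0.249]
force: [1.3, -0.9, -0.2]
finger_gap: 0.0872
finger_force: 0.0
time_s: 18.8
tool_pos: [0.5816, -0.2317, 0.203]
tool_rot: [-3.142, 0.001, -0.249]
force: [0.2, 0.4, -0.3]
finger_gap: 0.0877
finger_force: 0.0
time_s: 19.3
tool_pos: [0.6325, -0.2918, 0.2022]
tool_rot: [-3.141, 0.002, -0.25]
force: [-0.2, -0.2, 0.2]
finger_gap: 0.0875
finger_force: 0.0
```

View pics/w4.png

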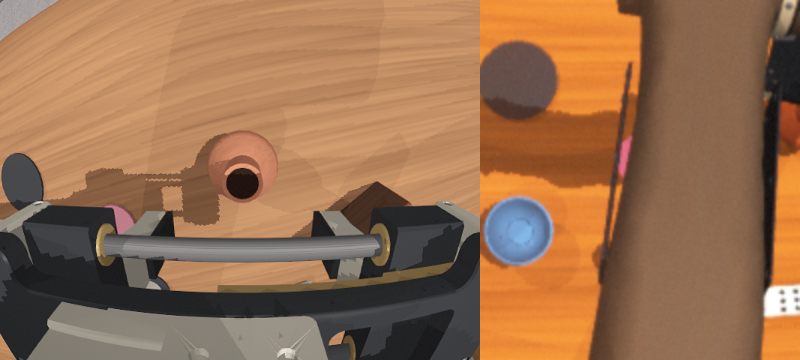

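The vase mouth is centred between the fingers at (243,183). The arm hides the candle for now. Grip the neck.

```bash
python3 -m jog '[[0.04,0,-0.6,0,-1],[0,0,-0.8,0,-1],[0,0,-0.8,0,-1],[0,0,-0.8,0,-1],[0,0,-0.8,0,-1],[0,0,-0.7,0,-1],[0,0,-0.3,0,-1],[0,0,-0.06,0,-1],[0,0,0,0,-1],[0,0,0,0,-1]]' 25 && python3 -m jog '[[0,0,0,0,1],[0,0,0,0,1],[0,0,0,0,1],[0,0,0,0,1],[0,0,0,0,1],[0,0,0,0,1],[0,0,0,0,1],[0,0,0,0,1],[0,0,0,0,1]]' 25
```

```text
time_s: 20.4
tool_pos: [0.6346, -0.2917, 0.0831]
tool_rot: [3.142, -0.002, -0.248]
force: [0.3, -0.3, -0.2]
finger_gap: 0.0877
finger_force: 0.0
time_s: 21.3
tool_pos: [0.634, -0.2916, 0.0821]
tool_rot: [3.142, -0.0, -0.249]
force: [-0.1, -0.2, 0.1]
finger_gap: 0.0374
finger_force: 25.0
```

```bash
python3 -m jog '[[0,0,0.2,0,1],[0,0,0.5,0,1],[0,0,0.6,0,1],[0,0,0.5,0,1],[0,0,0.2,0,1],[0,0.3,0,0,1],[0,0.6,0,0,1],[0,0.9,0,0,1],[0,0.9,0,0,1],[0,0.9,0,0,1]]' && python3 -m jog '[[0.2,0.9,0,0,1],[0.2,0.9,0,0,1],[0.2,0.9,0,0,1],[0.2,0.9,0,0,1],[0.2,0.9,0,0,1],[0.2,0.9,0,0,1],[0.2,0.9,0,0,1],[0.2,0.9,0,0,1],[0.2,0.9,0,0,1],[0.2,0.9,0,0,1]]' && python3 -m jog '[[0.2,0.9,0,0,1],[0.1,0.7,0,0,1],[0.1,0.5,0,0,1],[0.04,0.34,0,0,1],[0,0,0,0,1],[0,0,0,0,1],[0,0,0,0,1]]' && python3 -m jog '[[0,0,-0.4,0,1],[0,0,-0.4,0,1],[0,0,-0.4,0,1],[0,0,-0.3,0,1],[0,0,-0.1,0,1],[0,0,0,0,1],[0,0,0,0,1]]'
```

```text
time_s: 22.3
tool_pos: [0.6332, -0.1995, 0.1311]
tool_rot: [-3.142, 0.002, -0.249]
force: [-0.2, 0.4, -2.5]
finger_gap: 0.0374
finger_force: 25.0
time_s: 23.3
tool_pos: [0.683, 0.0255, 0.1311]
tool_rot: [3.141, 0.001, -0.248]
force: [0.1, -0.9, -2.5]
finger_gap: 0.0376
finger_force: 25.0
time_s: 24.0
tool_pos: [0.6948, 0.0835, 0.1321]
tool_rot: [3.141, 0.0, -0.25]
force: [0.1, 0.6, -2.6]
finger_gap: 0.0374
finger_force: 25.0
time_s: 24.7
tool_pos: [0.6953, 0.0845, 0.0923]
tool_rot: [-3.142, -0.0, -0.249]
force: [0.1, -0.4, -3.2]
finger_gap: 0.0376
finger_force: 25.0
```

Contact is expected near z = 0.087.

```bash
python3 -m jog '[[0,0,-0.08,0,1],[0,0,-0.08,0,1],[0,0,0,0,1],[0,0,0,0,1]]' && python3 -m jog '[[0,0,-0.03,0,1],[0,0,0,0,1],[0,0,0,0,1]]' && python3 -m jog '[[0,0,-0.03,0,1],[0,0,0,0,1],[0,0,0,0,1]]'
```

```text
time_s: 25.1
tool_pos: [0.695, 0.0844, 0.0881]
tool_rot: [-3.142, -0.0, -0.249]
force: [0.4, -0.4, -2.7]
finger_gap: 0.0374
finger_force: 25.0
time_s: 25.4
tool_pos: [0.695, 0.0844, 0.0873]
tool_rot: [3.142, 0.0, -0.249]
force: [-1.1, 1.1, -2.1]
finger_gap: 0.0379
finger_force: 25.0
time_s: 25.7
tool_pos: [0.6951, 0.0844, 0.087]
tool_rot: [-3.141, -0.001, -0.249]
force: [-1.0, -0.2, 1.4]
finger_gap: 0.0373
finger_force: 25.0
```

Touching. Release, rise and go over the clock with a −50° turn.

```bash
python3 -m jog '[[0,0,-0.01,0,1],[0,0,0,0,0.2],[0,0,0,0,0],[0,0,0,0,-0.5],[0,0,0,0,-1],[0,0,0,0,-1],[0,0,0,0,-1],[0,0,0.5,0,-1],[0,0,0.9,0,-1],[0,0,0.9,0,-1]]' && python3 -m jog '[[0,0,0.9,0,-1],[0,0,0.9,0,-1],[0,0,0.4,0,-1],[-0.3,-0.9,0,-0.5,-1],[-0.3,-0.9,0,-0.5,-1],[-0.3,-0.9,0,-0.5,-1],[-0.3,-0.9,0,-0.5,-1],[-0.3,-0.9,0,-0.5,-1],[-0.3,-0.9,0,-0.5,-1],[-0.3,-0.9,0,-0.5,-1]]' && python3 -m jog '[[-0.3,-0.9,0,-0.5,-1],[-0.3,-0.9,0,-0.5,-1],[-0.3,-0.9,0,-0.5,-1],[-0.3,-0.9,0,-0.5,-1],[-0.3,-0.9,0,-0.5,-1],[-0.3,-0.9,0,-0.5,-1],[-0.3,-0.9,0,-0.5,-1],[-0.3,-0.9,0,-0.5,-1],[-0.3,-0.9,0,-0.5,-1],[-0.3,-0.9,0,-0.5,-1]]' && python3 -m jog '[[-0.4,-0.9,0,-0.5,-1],[-0.4,-0.9,0,-0.5,-1],[-0.4,-0.9,0,-0.5,-1],[-0.4,-0.9,0,0,-1],[-0.4,-0.9,0,0,-1],[-0.02,-0.86,0,0,-1],[0,0,0,0,-1],[0,0,0,0,-1],[0,0,0,0,-1]]' && python3 - <<'E'
from workcell import get_image,readout
import cv2,numpy as np
s=readout.read_state();g=get_image("wrist");np.savez("w5.npz",p=s["tool_pos"],r=s["tool_rot"],**g)
t=get_image("top");np.savez("top3.npz",**t)
a=cv2.resize(g["pixels"],(480,360));b=cv2.resize(t["pixels"][150:330,240:400],(320,360))
cv2.imwrite("pics/w5.png",np.hstack([a,b])[:,:,::-1])
E
```

```text
time_s: 26.7
tool_pos: [0.6949, 0.0843, 0.1451]
tool_rot: [3.141, 0.0, -0.249]
force: [-0.7, -0.2, -0.2]
finger_gap: 0.0867
finger_force: 0.0
time_s: 27.7
tool_pos: [0.6409, -0.0756, 0.1981]
tool_rot: [3.141, 0.001, -0.559]
force: [0.2, -0.5, 0.4]
finger_gap: 0.0877
finger_force: 0.0
time_s: 28.7
tool_pos: [0.5654, -0.3001, 0.1981]
tool_rot: [3.141, 0.001, -0.995]
force: [0.8, -1.0, 0.7]
finger_gap: 0.0875
finger_force: 0.0
time_s: 29.6
tool_pos: [0.5162, -0.432, 0.1984]
tool_rot: [3.141, 0.001, -1.122]
force: [0.1, -0.1, -0.4]
finger_gap: 0.0875
finger_force: 0.0
```

View pics/w5.png

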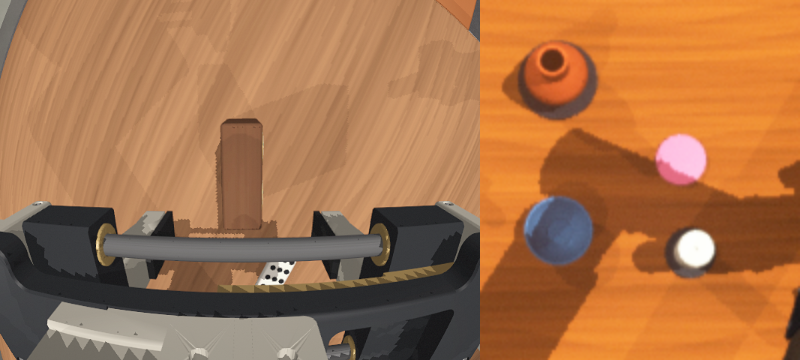

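The wrist half shows the clock between the fingers at (241,175), square to the pads, with the remote clear of them. The top half shows the vase on the big mat and the candle on the small dark one. I'll check the numbers.

```bash
python3 - <<'E'
from h import *
T=V(np.load("top3.npz"))
for n,h,p in(("vase",.12,(276,181)),("candle",.115,(346,274)),("lantern",.125,(188,207))):
    m,c,a=blob(np.abs(T.W[...,2]-h)<.006,p);print(n,a,T.plane(c,h).round(4),np.nanmedian(T.W[...,2][m]))
m,c,a=blob(np.abs(T.W[...,2]-.095)<.006,(484,250));print("clock",rect(T,m,.095))
g=np.load("w5.npz")
for q in((293,161),(350,161),(292,305),(350,305)): print(wplane(g,q,.095))
E
```

```text
vase 187 [0.6953 0.0858 0.12  ] 0.12018018829087418
candle 247 [ 0.463 -0.087  0.115] 0.11463682999130764
lantern 102 [0.6272 0.2981 0.125 ] 0.1247055269584395
clock ((540.5226440429688, -475.18902587890625), (38.45147705078125, 6.1628031730651855), 26.49634552001953)
[ 0.55942291 -0.47494814  0.095     ]
[ 0.52345115 -0.49228957  0.095     ]
[ 0.51445459 -0.3747143   0.095     ]
[ 0.47387598 -0.39432738  0.095     ]
```

Vase and candle are each within about 2 mm of their mats' centres. Grip the clock.

```bash
python3 -m jog '[[0.06,-0.06,-0.7,0,-1],[0,0,-0.8,0,-1],[0,0,-0.8,0,-1],[0,0,-0.8,0,-1],[0,0,-0.8,0,-1],[0,0,-0.8,0,-1],[0,0,-0.6,0,-1],[0,0,-0.3,0,-1],[0,0,0,0,-1],[0,0,0,0,-1]]' 35 && python3 -m jog '[[0,0,0,0,1],[0,0,0,0,1],[0,0,0,0,1],[0,0,0,0,1],[0,0,0,0,1],[0,0,0,0,1],[0,0,0,0,1],[0,0,0,0,1],[0,0,0,0,1]]' 35
```

```text
time_s: 30.7
tool_pos: [0.519, -0.4338, 0.0595]
tool_rot: [-3.141, -0.001, -1.121]
force: [0.1, -0.4, 0.4]
finger_gap: 0.0874
finger_force: 0.0
time_s: 31.6
tool_pos: [0.5184, -0.4336, 0.0588]
tool_rot: [3.142, 0.0, -1.121]
force: [0.3, -0.9, -0.1]
finger_gap: 0.04
finger_force: 35.0
```

Gripped at 40.0 mm. Lift it above the candle's height and carry it across.

```bash
python3 -m jog '[[0,0,0.3,0,1],[0,0,0.6,0,1],[0,0,0.8,0,1],[0,0,0.8,0,1],[0,0,0.8,0,1],[0,0,0.8,0,1],[0,0,0.8,0,1],[0,0,0.5,0,1],[0,0,0.2,0,1],[0,0,0,0,1]]' && python3 -m jog '[[0,0.3,0,0,1],[0,0.6,0,0,1],[0,0.9,0,0,1],[0,0.9,0,0,1],[0,0.9,0,0,1],[0,0.9,0,0,1],[0,0.9,0,0,1],[0,0.9,0,0,1],[0,0.9,0,0,1],[0,0.9,0,0,1]]' && python3 -m jog '[[0,0.9,0,0.4,1],[0,0.9,0,0.4,1],[0,0.9,0,0.4,1],[0,0.9,0,0.4,1],[0,0.9,0,0.4,1],[0,0.9,0,0.4,1],[0,0.9,0,0.4,1],[0,0.9,0,0.4,1],[0,0.9,0,0.4,1],[0,0.9,0,0.4,1]]' && python3 -m jog '[[-0.3,0.9,0,0.28,1],[-0.3,0.9,0,0.28,1],[-0.3,0.9,0,0.28,1],[-0.3,0.9,0,0.28,1],[-0.3,0.9,0,0.28,1],[-0.3,0.9,0,0.28,1],[-0.3,0.9,0,0.28,1],[-0.3,0.9,0,0.28,1],[-0.3,0.9,0,0.28,1],[-0.3,0.9,0,0.28,1]]' && python3 -m jog '[[-0.6,0.9,0,0.08,1],[-0.6,0.7,0,0,1],[-0.5,0.4,0,0,1],[-0.26,0.18,0,0,1],[0,0,0,0,1],[0,0,0,0,1],[0,0,0,0,1]]'
```

```text
time_s: 32.6
tool_pos: [0.5186, -0.4336, 0.1995]
tool_rot: [-3.141, -0.001, -1.121]
force: [0.2, -0.2, -4.1]
finger_gap: 0.0395
finger_force: 35.0
time_s: 33.6
tool_pos: [0.5176, -0.229, 0.1981]
tool_rot: [3.141, 0.001, -1.121]
force: [-0.5, 0.6, -4.8]
finger_gap: 0.0398
finger_force: 35.0
time_s: 34.6
tool_pos: [0.5173, -0.0045, 0.1982]
tool_rot: [3.141, 0.001, -0.77]
force: [0.8, 0.1, -4.1]
finger_gap: 0.04
finger_force: 35.0
time_s: 35.6
tool_pos: [0.4418, 0.2198, 0.1983]
tool_rot: [3.141, 0.0, -0.526]
force: [-0.3, -0.2, -4.3]
finger_gap: 0.0399
finger_force: 35.0
time_s: 36.3
tool_pos: [0.3946, 0.273, 0.1987]
tool_rot: [3.141, -0.0, -0.521]
force: [0.0, -0.1, -3.4]
finger_gap: 0.0397
finger_force: 35.0
```

```bash
python3 -m jog '[[0,0.05,-0.4,0,1],[0,0,-0.8,0,1],[0,0,-0.8,0,1],[0,0,-0.8,0,1],[0,0,-0.8,0,1],[0,0,-0.7,0,1],[0,0,-0.5,0,1],[0,0,-0.4,0,1],[0,0,0,0,1],[0,0,0,0,1]]' && python3 -m jog '[[0,0,-0.08,0,1],[0,0,0,0,1],[0,0,0,0,1],[0,0,0,0,1]]' && python3 -m jog '[[0,0,-0.04,0,1],[0,0,0,0,1],[0,0,0,0,1]]'
```

```text
time_s: 37.3
tool_pos: [0.3947, 0.2746, 0.0688]
tool_rot: [3.141, -0.0, -0.521]
force: [-0.7, -0.2, -3.7]
finger_gap: 0.0399
finger_force: 35.0
time_s: 37.7
tool_pos: [0.3946, 0.2749, 0.0672]
tool_rot: [-3.141, -0.0, -0.521]
force: [-0.4, -0.2, -4.2]
finger_gap: 0.0397
finger_force: 35.0
time_s: 38.0
tool_pos: [0.3945, 0.2746, 0.0658]
tool_rot: [3.142, -0.0, -0.521]
force: [-0.8, 0.1, -4.9]
finger_gap: 0.0399
finger_force: 35.0
```

```bash
python3 -m jog '[[0,0,-0.04,0,1],[0,0,0,0,1],[0,0,0,0,1]]' && python3 -m jog '[[0,0,-0.03,0,1],[0,0,0,0,1],[0,0,0,0,1]]'
```

```text
time_s: 38.3
tool_pos: [0.3945, 0.2746, 0.0648]
tool_rot: [3.141, -0.0, -0.521]
force: [-0.6, 0.3, -4.2]
finger_gap: 0.0396
finger_force: 35.0
time_s: 38.6
tool_pos: [0.3944, 0.2746, 0.064]
tool_rot: [3.142, 0.0, -0.521]
force: [1.1, 0.2, -3.7]
finger_gap: 0.04
finger_force: 35.0
```

```bash
python3 -m jog '[[0,0,-0.02,0,1],[0,0,0,0,1],[0,0,0,0,1]]' && python3 -m jog '[[0,0,-0.02,0,1],[0,0,0,0,1],[0,0,0,0,1]]'
```

```text
time_s: 38.9
tool_pos: [0.3945, 0.2747, 0.0637]
tool_rot: [-3.141, -0.0, -0.521]
force: [-0.6, -0.4, -1.4]
finger_gap: 0.0401
finger_force: 35.0
time_s: 39.2
tool_pos: [0.3946, 0.2747, 0.0637]
tool_rot: [-3.141, -0.0, -0.521]
force: [-2.6, -2.3, 6.9]
finger_gap: 0.0398
finger_force: 35.0
```

Touchdown. Release, rise and back away to check everything.

```bash
python3 -m jog '[[0,0,0,0,0.2],[0,0,0,0,0],[0,0,0,0,-0.5],[0,0,0,0,-1],[0,0,0,0,-1],[0,0,0,0,-1],[0,0,0.4,0,-1],[0,0,0.9,0,-1],[0,0,0.9,0,-1],[0,0,0.9,0,-1]]' && python3 -m jog '[[0,0,0.9,0,-1],[0,0,0.9,0,-1],[0,0,0.9,0,-1],[-0.4,0.9,0,0,-1],[-0.4,0.9,0,0,-1],[-0.4,0.9,0,0,-1],[-0.4,0.9,0,0,-1],[-0.4,0.9,0,0,-1],[-0.4,0.9,0,0,-1],[-0.4,0.9,0,0,-1]]' && python3 -m jog '[[-0.4,0.9,0,0,-1],[-0.4,0.9,0,0,-1],[-0.4,0.9,0,0,-1],[-0.4,0.9,0,0,-1],[-0.4,0.9,0,0,-1],[0,0,0,0,-1],[0,0,0,0,-1],[0,0,0,0,-1]]' && python3 - <<'E'
from workcell import get_image
from h import *
v={}
for n in("top","side"):
    g=get_image(n);np.savez(f"{n}9.npz",**g);v[n]=V(g)
T,S=v["top"],v["side"]
M={"vase":((.6946,.0876),(.6941,.0824)),"candle":((.4612,-.0872),(.4611,-.0914)),"lantern":((.6275,.2974),(.6269,.2929)),"clock":((.3928,.277),(.3929,.2722))}
P={"vase":(.12,(.694,.085)),"candle":(.115,(.461,-.089)),"lantern":(.125,(.627,.295)),"clock":(.1,(.393,.275))}
for n,(h,xy) in P.items():
    for V_,mm in zip((T,S),M[n]):
        q=V_.K@(V_.R@np.r_[xy,h]+V_.t);m,c,a=blob(np.abs(V_.W[...,2]-h)<.006,(q/q[2])[:2]);r=rect(V_,m,h)
        print(n,a,"err mm",((V_.plane(c,h)[:2]-mm)*1000).round(1),"z",np.nanmedian(V_.W[...,2][m]).round(4),np.round(r[1],1),round(r[2],1))
for n,pt,z in(("bowl",(279,266),.03),("remote",(422,300),.016)):
    m,c,a=blob((T.W[...,2]>.008),pt);print(n,c,a,T.plane(c,z))
cv2.imwrite("pics/end.png",np.hstack([cv2.resize(x.im,(400,300)) for x in(T,S)])[...,::-1])
E
```

```text
time_s: 40.2
tool_pos: [0.3945, 0.2746, 0.1421]
tool_rot: [-3.141, -0.0, -0.521]
force: [0.3, 0.5, -0.5]
finger_gap: 0.0874
finger_force: 0.0
time_s: 41.2
tool_pos: [0.324, 0.433, 0.2089]
tool_rot: [-3.141, 0.0, -0.521]
force: [0.4, 0.7, -0.1]
finger_gap: 0.0876
finger_force: 0.0
time_s: 42.0
tool_pos: [0.2745, 0.5443, 0.208]
tool_rot: [3.141, -0.0, -0.521]
force: [-0.2, -0.0, 0.2]
finger_gap: 0.0879
finger_force: 0.0
vase 188 err mm [ 0.8 -1.4] z 0.1202 [37.2 36.8] 44.2
vase 143 err mm [-0.  -0.4] z 0.121 [46.9 34.7] 64.0
candle 250 err mm [1.8 0.3] z 0.1145 [41.  41.3] 44.2
candle 272 err mm [ 0.2 -0.7] z 0.1156 [48.3 42.4] 67.3
lantern 101 err mm [-0.5  0.7] z 0.1251 [26.9 26.8] 33.7
lantern 61 err mm [-1.1  1.5] z 0.126 [36.  24.6] 67.9
clock 738 err mm [ 0.7 -0.5] z 0.1001 [ 40.7 109.7] 60.7
clock 455 err mm [ 0.1 -1.5] z 0.1009 [ 50.  111.3] 60.6
bowl [278.76215506 264.64388962] 761 [0.49160909 0.0850937  0.03      ]
remote [421.93030303 298.83484848] 660 [ 0.39925444 -0.28733365  0.016     ]
```

View pics/end.png

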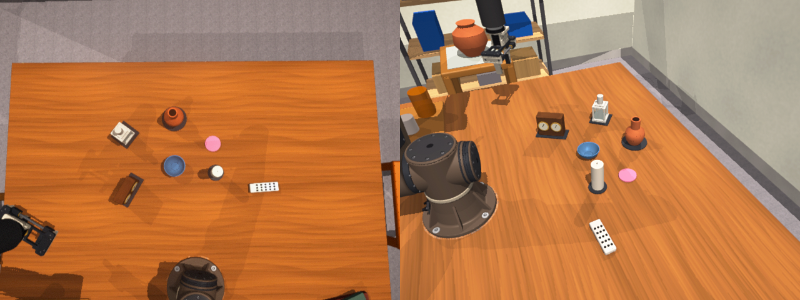

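Both views show all four ornaments upright on their mats: vase (174,118), lantern (123,132), clock (126,190) and candle (216,172) in the left half. They are within 2 mm of centre, the bowl and remote have not moved, and the arm is clear.

```bash
python3 -c "
from workcell import ticket
print(ticket.sign_off())"
```

```text
the job is handed in; nothing more can be done
None
```

The job is handed in at about 42 s on the robot's clock: all four ornaments stand upright within about 2 mm of their mats' centres, the lantern and clock squared up to about 1°, and the bowl and remote did not move.

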